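# Find the heavy side of a record clamp on the balancing stand

### The arm

A 6-joint arm with a two-finger parallel gripper is mounted at the origin on the work surface. World frame = base frame: x ahead of the robot, y to its left, z up, the work surface at z = 0. Lengths are in m, angles in degrees, forces in N, time in s.
With the tool pointing down it reaches from about 0.3 to 0.85 m from the base axis. Payload 5.4 kg.
Tool frame: the origin (TCP) lies on the centre line of the jaws, within the pads' length; the fingertips stand 14 mm ahead of it and the grasp point (between the pads) lies 5 mm behind it (env.tips_ahead is the distance from the TCP to the fingertips, in m); x points along the fingers, z is the direction in which the jaws open and shut, and the axes are right-handed (so a half turn about x gives the same grasp; the last joint's range is limited). The gripper opens to 85 mm and grips with 20 to 120 N. Pads are 22 mm wide; open, the fingers measure 114 mm over their backs; the gripper's body (76 mm by 85 mm) begins 54 mm behind the grasp point. The pads swing forward as they close: fully open they stand 13 mm farther back than shut.
Start: joints at [53.566, 9.076, 91.501, -0, 79.423, -12.038], TCP at [0.238, 0.524, 0.245] pointing down, gripper open.
Joint ranges: [-166.64, 166.64], [-54.1, 131.32], [10.49, 154.53], [-73.88, 253.88], [9.74, 151.15], [-171.62, 171.62]. Speed limits (degrees/s): [147.25, 147.25, 180, 180, 180, 180].

### API

Orientations are given as [roll, pitch, yaw] about the fixed x, y, z axes, in that order (R = Rz(yaw) Ry(pitch) Rx(roll)).
In Python, from rig import env gives the robot as it stands. Calls block until the motion is done:
- env.move_ptp(position, orientation): joint-space move of the TCP to a pose.
- env.move_l(position, orientation=None, velocity=0.15, stop_force=None): straight line of the TCP; orientation=None keeps the orientation; velocity is the mean speed in m/s. With stop_force (N) it stops when the force on the tool has changed by that much, and returns True; else False.
- env.move_joints(angles): joint-space move.
- env.gripper_to(opening, effort=None): opening from 0.0 (shut) to 1.0 (fully open); effort is the grip in N (None keeps the last); returns when the fingers have stopped.
- env.dwell(seconds).
- env.inverse_kinematics(position, orientation): joint angles nearest the present ones, or None.
- env.read_state(): the state.
- env.camera(name): name is "scene" or "top"; returns a dict with "pixels" (384x512x3 uint8, red, green, blue), "fx", "fy", "cx", "cy" (pixels), "D" ([k1, k2, p1, p2, k3] as OpenCV has them; the pictures are not rectified), "extrinsics" (4x4, takes a point from camera to world coordinates). Camera axes: x right, y up, looking along -z (the intrinsics and any distortion apply to the point x, -y, -z); pixel columns grow to the right and rows downward; lengths in m; the calibration is good to about 2 mm. A picture is of the moment at which its call begins. There is no depth.
A pose or a line that the arm cannot do raises env.Unreachable and nothing moves.
- env.hand_in(): hands the job in, once; it reports no verdict.
The state is a dict: "time_s": time; "q": joint angles; "qvel": joint speeds; "tau": joint torques, N m; "ee_pos": TCP position; "eef_rot": TCP orientation; "force": force on the tool from outside, world axes, zero at the start; "ft_torque": the same for the moment, N m; "opening": opening from 0.0 (shut) to 1.0 (fully open).
Only numpy, scipy, OpenCV 4.12 (cv2) and the standard library are available. Lean on these libraries where they do the work, as an engineer would, in place of code of your own. Each camera call takes 0.05 s, during which the arm holds its last target. There are 200 camera calls.

### The job

Check the balance of the record clamp: first turn the stand's tilt dial to the one long mark (30 degrees of tilt) and let go of it. Then turn the aluminium clamp on its spindle by hand, letting it go to see or feel which way its weight pulls, until you know its heavy side, and finish gripping the clamp with the heavy side at the lowest point of its sloping turn, still holding it when you end. Leave the dial there and everything else on the table where it is.

Things in the scene. Friction and masses are not known exactly. Their poses are not given: they have to be found in the camera images.
- stand: grey balancing stand, fixed to the table: base 160 (x) x 370 (y) x 20 high, origin at the centre of its underside, x away from the robot, y left, z up. The dial's vertical axis is at (0, 110). The plate's tilt axis runs along x through (0, -90, 62), between two aluminium cheeks (12 thick, 58 to 70 either side of the plate's centre, 50 long in y, tops 70 above the table).
- knob (a joint): angle of the tilt dial, rad, 0 to 2.36, grows clockwise seen from above; starts at 0 to 0.5. At 0 its white line points to the stand's +y, at 1.571 to the stand's +x: the long mark (18 long; the others are 7, one each 0.262 rad). Geared: plate tilt = a third of this value. Stays where it is left; takes about 0.2 N m to turn.
- knob_grip (a point): centre of the dial's black bar grip, 44 long, 14 wide, 26 high; this point is half-way up, 13 above the round skirt under the bar (48 across, 8 high). Its x axis points along the bar to the white line's pointing end, z up.
- tilt (a joint): tilt of the spindle plate, rad: 0 level, grows as its face leans towards the stand's -y (to the right, away from the dial); 0.524 with the dial at the long mark.
- plate (a point): centre of the top face of the tilting steel plate (100 x 100 x 8), on the tilt axis and on the spindle axis; tilts with the plate. z: the spindle axis, out of the face; -x: straight downhill once tilted (short white mark on that edge); y: along the tilt axis.
- clamp (a joint): turn of the record clamp about the spindle, rad, unlimited, grows counter-clockwise seen from above its top; at 0 its notch points to the plate's +x (uphill, towards the dial); starts at -0.6 to 0.6. It cannot leave the spindle. Damped, with dry friction. At 30 degrees of tilt, let go, it creeps heavy side downwards at up to 1.2 rad/s, and comes to rest within about 4 s.
- clamp_grip (a point): on the spindle axis, at the middle of the clamp's grip, 48 above the plate's top face. The brushed aluminium clamp (600 g in all) is a flange 80 across (8 to 28 above the plate's face) with a round grip on it 44 across, 34 high (28 to 62 above the face). Axes turn with the clamp: z along the spindle, away from the plate; x to the notch, a dark radial line on flange and top.
- clamp_heart (a point): on the spindle axis, mid-height of the flange. In the flange hides a slug (geom slug_c0), 26 off the axis, 160 to 240 g: the heavy side. Its angle to the notch is fixed in a run, unknown (up to 1.7 rad either way), and nothing shows it. At the start it is over 0.8 rad from lowest.
- clamp_notch (a point): outer end of the notch line on the flange's top, 37 from the spindle axis. Of the friction: at 30 degrees of tilt the clamp, creeping down from either side, sticks with its heavy side 0.35 to 0.7 rad short of the lowest point, the same from both sides; let go nearer than that to the lowest, or to the highest point, it stays.
- tray: clear acrylic cartridge tray, 130 x 100 x 22, six compartments (mm); a bystander, to be left alone; origin at its underside
- mirror: stainless stylus mirror, a 44 disc with a 75 long flat handle (mm); a bystander, to be left alone; origin at its underside
- screwdriver: yellow plastic screwdriver, 150 long (mm); a bystander, to be left alone; origin at its underside
- bamboo_box: bamboo box with a sliding lid, 100 x 160 x 58 (mm); a bystander, to be left alone; origin at its underside
- adaptor: aluminium ring, 38 across, 8 high, lying on the stand's base between plate and dial (mm); a bystander, to be left alone; origin at its underside
- fluid: amber bottle, 40 across, 100 high (mm); a bystander, to be left alone; origin at its underside
- brush: small brush, 130 long (mm); a bystander, to be left alone; origin at its underside

How it is judged (in metres and radians):
On the way:
1. the tilt dial is at the long mark and let go (value of joint knob between 1.431 and 1.711 rad and contact force between the fingers and knob below 0.2 N), for 0.3 s.
At the end, for the whole second after the job is handed in: the dial is within 0.14 rad of the long mark and untouched; the fingers grip the clamp with more than 1.5 N and it is still; the hidden slug in the clamp lies downhill of the spindle, within 7.5 mm sideways (about 0.29 rad) of the straight downhill line (value of joint knob between 1.431 and 1.711 rad and y of slug_c0 in the frame of plate between -0.0075 and 0.0075 m and x of slug_c0 in the frame of plate below -0.02 m and contact force between the fingers and clamp above 1.5 N and velocity of joint clamp between -0.1 and 0.1 rad/s and contact force between the arm and knob below 0.2 N); the arm keeps its last pose, push and grip.
It fails at once if something else on the table is moved more than 3 cm (distance of any of tray, mirror, screwdriver, bamboo_box, adaptor, fluid, brush from where it was at the start of the episode above 0.03 m).
It also fails if it takes over 72 s, if anything falls off the work surface, if the arm or the gripper's body presses on something with over 40 N, if the wrist force passes 120 N, or if a joint passes its speed limit or range.

## Working session

There is one attempt and no reset: what is moved stays moved. The work goes in short steps, each a Python script; the robot and the scene stay as the last script left them, time stands still between calls to the robot, and variables do not carry over. Pictures are saved under pics/ and viewed, about 8 in all and at most 12, crops included, and the job is handed in when it is done.

```bash
ls; mkdir -p pics; python3 - <<'E'
from rig import env
import cv2, numpy as np
for n in ("scene","top"):
    c=env.camera(n); cv2.imwrite(f"pics/{n}0.png",cv2.cvtColor(c["pixels"],cv2.COLOR_RGB2BGR))
    print(n,c["fx"],c["fy"],c["cx"],c["cy"],c["D"]); print(np.round(c["extrinsics"],3))
a=cv2.imread("pics/scene0.png");b=cv2.imread("pics/top0.png")
s=env.read_state();print(s)
E
```

```text
pics
scene 399.1060063352735 399.1060063352735 249.53212423109863 184.68009093586292 [-0.02240168  0.          0.          0.          0.        ]
[[ 0.623 -0.681  0.385  0.969]
 [ 0.782  0.538 -0.313 -0.333]
 [ 0.006  0.497  0.868  0.998]
 [ 0.     0.     0.     1.   ]]
top 414.54279438752945 414.54279438752945 252.50755216802085 188.79552842916434 [-0.15004951  0.          0.          0.          0.        ]
[[ 8.000e-03  9.940e-01 -1.050e-01  4.050e-01]
 [-1.000e+00  8.000e-03  0.000e+00  2.100e-02]
 [ 1.000e-03  1.050e-01  9.940e-01  1.472e+00]
 [ 0.000e+00  0.000e+00  0.000e+00  1.000e+00]]
{'time_s': 0.1, 'q': array([ 5.35660504e+01,  9.10939906e+00,  9.15669616e+01, -1.26596693e-03,
        7.94243903e+01, -1.20378441e+01]), 'qvel': array([-0.0429868 , -0.2176994 , -0.06830428,  0.01470522,  0.01504128,
       -0.07489778]), 'tau': array([ 5.75594895e-04, -3.96983135e+01, -3.32341647e+01, -2.04570756e-04,
        4.06615072e-03, -2.47712677e-05]), 'ee_pos': array([0.23719715, 0.52320424, 0.24439431]), 'eef_rot': array([ 168.66959661,   89.89924132, -125.72627547]), 'force': array([ 0.0852734 ,  0.37308796, -0.40377117]), 'ft_torque': array([ 0.0543403 , -0.01192007,  0.03604167]), 'opening': 0.9991401537723046}
```

View pics/top0.png

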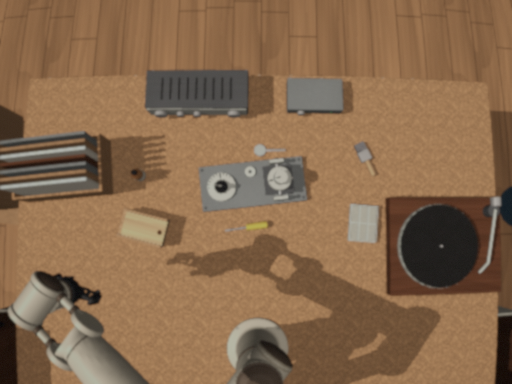

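View pics/scene0.png

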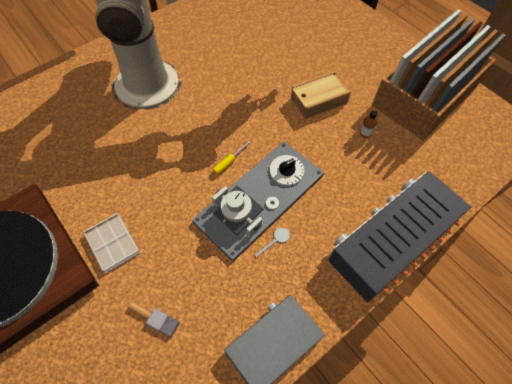

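The top view shows the stand at about (253,184). The dial is on the left at (221,186), the clamp on the right at (279,179), and the adaptor ring at (250,171). Next I'll zoom in on both views.

```bash
cat > h.py <<'E'
from rig import env
import cv2, numpy as np
def cam(n):
    c=env.camera(n); c["K"]=np.array([[c["fx"],0,c["cx"]],[0,c["fy"],c["cy"]],[0,0,1]]); c["D"]=np.array(c["D"],float); c["bgr"]=cv2.cvtColor(c["pixels"],cv2.COLOR_RGB2BGR); c["E"]=np.array(c["extrinsics"]); return c
def ray(c,uv):
    p=cv2.undistortPoints(np.array(uv,float).reshape(-1,1,2),c["K"],c["D"]).reshape(-1,2)
    d=np.c_[p[:,0],-p[:,1],-np.ones(len(p))]@c["E"][:3,:3].T
    return c["E"][:3,3],d
def onz(c,uv,z):
    o,d=ray(c,uv); return o+d*((z-o[2])/d[:,2])[:,None]
def proj(c,P):
    q=(np.atleast_2d(P)-c["E"][:3,3])@c["E"][:3,:3]; q=q*[1,-1,-1]
    return cv2.projectPoints(q,np.zeros(3),np.zeros(3),c["K"],c["D"])[0].reshape(-1,2)
E
python3 - <<'E'
from h import *
a=cam("top")["bgr"][145:220,190:315]; b=cam("scene")["bgr"][135:265,185:330]
a=cv2.resize(a,(600,360),interpolation=cv2.INTER_CUBIC); cv2.imwrite("pics/z_top.png",a)
b=cv2.resize(b,None,fx=4.6,fy=4.6,interpolation=cv2.INTER_CUBIC); cv2.imwrite("pics/z_scene.png",b); print(b.shape)
E
```

```text
(598, 667, 3)
```

View pics/z_top.png

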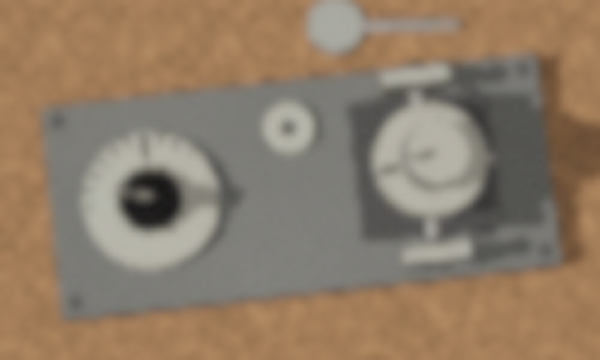

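View pics/z_scene.png

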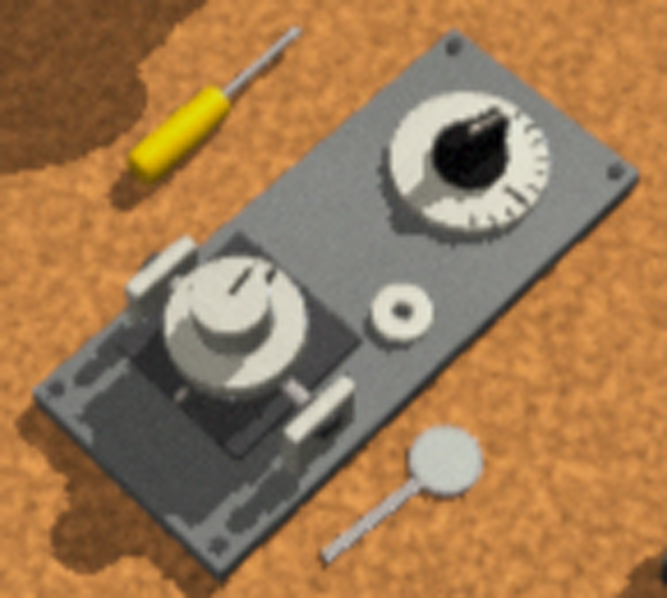

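Stand base corners in the top crop are (42,107), (540,55), (565,265) and (65,320). In the scene crop they are (455,30), (636,176), (222,570) and (36,392). The dial bar points roughly along +y, and the notch shows at (240,282) on the clamp top.

```bash
cat > pose.py <<'E'
from h import *
C={n:cam(n) for n in("top","scene")}
U=lambda x,s,o:(np.array(x,float)+.5)/s-.5+o
# order: (+x,+y),(+x,-y),(-x,-y),(-x,+y)
T=U([(42,107),(540,55),(565,265),(65,320)],4.8,[190,145])
S=U([(636,176),(222,570),(36,392),(455,30)],4.6,[185,135])
ref=np.array([(.08,.185),(.08,-.185),(-.08,-.185),(-.08,.185)])
for n,p in(("top",T),("scene",S)):
    w=onz(C[n],p,.02)[:,:2]
    M,_=cv2.estimateAffinePartial2D(ref,w); yaw=np.arctan2(M[1,0],M[0,0]); s=np.hypot(*M[:,0])
    print(n,M[:,2],np.degrees(yaw),s, np.abs(ref@M[:,:2].T+M[:,2]-w).max())
E
python3 - <<'E'
from pose import *
u=onz(C["scene"],U([(470,150),(505,108)],4.6,[185,135]),.06); d=u[1]-u[0]; print("barS",np.degrees(np.arctan2(d[1],d[0])))
u=onz(C["scene"],U([(470,165),(505,112)],4.6,[185,135]),.06); d=u[1]-u[0]; print("barS",np.degrees(np.arctan2(d[1],d[0])))
for n,c in C.items():
    h=cv2.cvtColor(c["bgr"],cv2.COLOR_BGR2GRAY); m=np.zeros_like(h)
    x,y={"top":(221,186),"scene":(287,168)}[n]; m[y-16:y+16,x-16:x+16]=255
    m=((h<45)&(m>0)).astype(np.uint8)
    n_,l,st,ce=cv2.connectedComponentsWithStats(m); i=1+st[1:,4].argmax(); print(n,"black",ce[i],st[i])
    p=np.argwhere(l==i)[:,::-1]; w=onz(c,p,.05); print(w.mean(0))
E
```

```text
Traceback (most recent call last):
  File "pose.py", line 10, in <module>
    M,_=cv2.estimateAffinePartial2D(ref,w); yaw=np.arctan2(M[1,0],M[0,0]); s=np.hypot(*M[:,0])
        ~~~~~~~~~~~~~~~~~~~~~~~~~~~^^^^^^^
cv2.error: OpenCV(4.12.0) /io/opencv/modules/calib3d/src/ptsetreg.cpp:1108: error: (-215:Assertion failed) count >= 0 && to.checkVector(2) == count in function 'estimateAffinePartial2D'
```

```bash
sed -i 's/,.02)\[:,:2\]/,.02)[:,:2].copy()/' pose.py
python3 - <<'E'
from pose import *
u=onz(C["scene"],U([(470,150),(505,108)],4.6,[185,135]),.06); d=u[1]-u[0]; print("barS",np.degrees(np.arctan2(d[1],d[0])))
u=onz(C["scene"],U([(470,165),(505,112)],4.6,[185,135]),.06); d=u[1]-u[0]; print("barS",np.degrees(np.arctan2(d[1],d[0])))
for n,c in C.items():
    h=cv2.cvtColor(c["bgr"],cv2.COLOR_BGR2GRAY); m=np.zeros_like(h)
    x,y={"top":(221,186),"scene":(287,168)}[n]; m[y-16:y+16,x-16:x+16]=255
    m=((h<45)&(m>0)).astype(np.uint8)
    n_,l,st,ce=cv2.connectedComponentsWithStats(m); i=1+st[1:,4].argmax(); print(n,"black",ce[i],st[i])
    p=np.argwhere(l==i)[:,::-1]; w=onz(c,p,.05); print(w.mean(0))
E
```

```text
top [0.57770178 0.0199232 ] 6.673238680722003 0.9978729291265022 0.0012765756257687444
scene [0.57944839 0.0222004 ] 6.878332824145421 0.9805078701677036 0.0020147207526840516
barS 104.59686235011365
barS 110.20788902756809
top black [222.08928571 186.53571429] [217 182  10  10  56]
[0.5622217  0.12595745 0.05      ]
scene black [286.78947368 168.37426901] [279 161  16  15 171]
[0.57154912 0.12430028 0.05      ]
```

```bash
cat >> h.py <<'E'
from scipy.spatial.transform import Rotation as R
SP=np.array([.5783,.0207]); YAW=np.radians(6.75)
ST=np.eye(4); ST[:3,:3]=R.from_euler("z",YAW).as_matrix(); ST[:2,3]=SP
def st(p): return ST[:3,:3]@np.array(p,float)+ST[:3,3]
def ori(x,z):
    x=np.array(x,float); x/=np.linalg.norm(x); z=np.array(z,float); z-=x*(x@z); z/=np.linalg.norm(z)
    return R.from_matrix(np.c_[x,np.cross(z,x),z]).as_euler("xyz",degrees=True)
def down(a): return ori([0,0,-1],[np.cos(a),np.sin(a),0])   # a: world angle of jaw direction
TI=np.radians(30); N=ST[:3,:3]@np.array([0,-np.sin(TI),np.cos(TI)]); DH=ST[:3,:3]@np.array([0,-np.cos(TI),-np.sin(TI)])
PX=-DH; PY=np.cross(N,PX); PC=st([0,-.09,.062])
def clampori(a): return ori(-N,np.cos(a)*PX+np.sin(a)*PY)
E
python3 - <<'E'
from pose import *
print("disc",onz(C["top"],U([(150,202)],4.8,[190,145]),.03),onz(C["scene"],U([(470,160)],4.6,[185,135]),.03),"exp",st([0,.11,.03]))
print("clamp axis exp",st([0,-.09,.09]), onz(C["top"],U([(430,158)],4.8,[190,145]),.09), onz(C["scene"],U([(236,322)],4.6,[185,135]),.09))
for z in(.03,.055,.065): print("axis px",(proj(C["scene"],st([0,.11,z]))+.5-[185,135])*4.6,(proj(C["top"],st([0,.11,z]))+.5-[190,145])*4.8)
o1,d1=[v for v in ray(C["top"],U([(140,193)],4.8,[190,145]))]; o2,d2=ray(C["scene"],U([(487,123)],4.6,[185,135]))
A=np.c_[d1[0],-d2[0]]; t,r,_,_=np.linalg.lstsq(A,o2-o1,rcond=None); print("line",o1+t[0]*d1[0],r)
print("tips",env.tips_ahead)
# IK
for a in (0,180):
    a0=YAW+np.radians(a)
    print(env.inverse_kinematics(st([0,.11,.06]),down(a0)))
for a in range(0,360,30):
    q=env.inverse_kinematics(PC+N*.047,clampori(np.radians(a))); q2=env.inverse_kinematics(PC+N*.2,clampori(np.radians(a))); print(a,None if q is None else np.round(q),None if q2 is None else np.round(q2))
E
```

```text
top [0.57770178 0.0199232 ] 6.673238680722003 0.9978729291265022 0.0012765756257687444
scene [0.57944839 0.0222004 ] 6.878332824145421 0.9805078701677036 0.0020147207526840516
disc [[0.56385824 0.13175437 0.03      ]] [[0.56578037 0.13162156 0.03      ]] exp [0.56537089 0.12993753 0.03      ]
clamp axis exp [ 0.58887837 -0.06867616  0.09      ] [[ 0.58989394 -0.06865981  0.09      ]] [[ 0.59001957 -0.06868305  0.09      ]]
axis px [[468.02676095 161.48662445]] [[153.01834   200.4604467]]
axis px [[471.53848059 139.77602142]] [[150.45914898 196.58484874]]
axis px [[472.98120354 130.85481552]] [[149.41043907 194.99659755]]
line [0.56608873 0.13609865 0.06765206] [1.17740918e-05]
tips 0.014
[ 1.01520882e+00  2.19809691e+01  9.84802680e+01 -2.54444375e-14
  5.95387629e+01 -5.73479118e+00]
None
0 [ -32.   31.   85.   23.   84. -135.] [ -37.   28.   73.   22.  100. -134.]
30 [ -32.   31.   85.   23.   84. -165.] [ -37.   28.   73.   22.  100. -164.]
60 [-32.  31.  85.  23.  84. 165.] [-37.  28.  73.  22. 100. 166.]
90 [-32.  31.  85.  23.  84. 135.] [-37.  28.  73.  22. 100. 136.]
120 [-32.  31.  85.  23.  84. 105.] [-37.  28.  73.  22. 100. 106.]
150 [-32.  31.  85.  23.  84.  75.] [-37.  28.  73.  22. 100.  76.]
180 [-32.  31.  85.  23.  84.  45.] [-37.  28.  73.  22. 100.  46.]
210 [-32.  31.  85.  23.  84.  15.] [-37.  28.  73.  22. 100.  16.]
240 [-32.  31.  85.  23.  84. -15.] [-37.  28.  73.  22. 100. -14.]
270 [-32.  31.  85.  23.  84. -45.] [-37.  28.  73.  22. 100. -44.]
300 [-32.  31.  85.  23.  84. -75.] [-37.  28.  73.  22. 100. -74.]
330 [ -32.   31.   85.   23.   84. -105.] [ -37.   28.   73.   22.  100. -104.]<stdin>:11: UserWarning: Gimbal lock detected. Setting third angle to zero since it is not possible to uniquely determine all angles.
```

```bash
python3 -W ignore - <<'E'
from pose import *
w=onz(C["scene"],U([(505,108),(497,117)],4.6,[185,135]),.066); ax=st([0,.11,.066])
for p in w: d=p-ax; b=np.degrees(np.arctan2(d[1],d[0])); print("bar dir",b,"knob",np.degrees(YAW)+90-b, np.hypot(d[0],d[1]))
b=np.arctan2(*(w[1]-ax)[1::-1]); kn=max(0,YAW+np.pi/2-b)
b=YAW+np.pi/2-kn
P=st([0,.11,.12])
cand=[]
for k in(0,1):
    a=b-np.pi/2+k*np.pi
    q1=env.inverse_kinematics(P,down(a)); q2=env.inverse_kinematics(P,down(a-(np.pi/2-kn))); print(kn,q1,q2)
E
```

```text
top [0.57770178 0.0199232 ] 6.673238680722003 0.9978729291265022 0.0012765756257687444
scene [0.57944839 0.0222004 ] 6.878332824145421 0.9805078701677036 0.0020147207526840516
bar dir 88.83438862769822 knob 7.9156113723017825 0.025755089311336528
bar dir 82.20466885212285 knob 14.54533114787715 0.017729188172987784
0.2538639193233425 [ 1.01520882e+00  1.70601488e+01  9.70184580e+01 -2.54444375e-14
  6.59213932e+01  8.81053997e+00] [ 1.01520882e+00  1.70601488e+01  9.70184580e+01 -2.54444375e-14
  6.59213932e+01  8.42652088e+01]
0.2538639193233425 [ 1.01520882e+00  1.70601488e+01  9.70184580e+01 -2.54444375e-14
  6.59213932e+01 -1.71189460e+02] [ 1.01520882e+00  1.70601488e+01  9.70184580e+01 -2.54444375e-14
  6.59213932e+01 -9.57347912e+01]
```

```bash
python3 -W ignore - <<'E'
from h import *
kn=np.radians(11); a=YAW-kn
env.gripper_to(0.42,effort=40)
env.move_ptp(st([0,.11,.12]),down(a))
print("hit",env.move_l(st([0,.11,.056]),velocity=.08,stop_force=4)); s=env.read_state(); print(s["ee_pos"],s["force"],s["time_s"])
if s["ee_pos"][2]>.0575: env.move_l(s["ee_pos"]+[0,0,.003])
env.gripper_to(0.0,effort=40); s=env.read_state(); print("open mm",s["opening"]*85,s["force"],s["ft_torque"])
q=s["q"].copy(); q[5]+=90-11; 
env.move_joints(q); s=env.read_state(); print(s["q"],s["ee_pos"],s["opening"]*85,s["ft_torque"],s["time_s"])
c=cam("scene"); cv2.imwrite("pics/turn.png",cv2.resize(c["bgr"][105:265,185:345],None,fx=3.7,fy=3.7,interpolation=cv2.INTER_CUBIC))
E
```

```text
hit False
[0.56594922 0.1299286  0.05657014] [-0.70226985 -0.58025138 -0.27565066] 3.9917
open mm 12.840109136720105 [-6.49372115 -1.43103135  6.86070804] [-0.20880772  0.99718491  0.03099035]
[ 1.09417085 22.19975763 98.60011058  0.10307771 59.49552966 84.25788664] [0.56323933 0.13113105 0.05695436] 12.789915588838104 [0.68642844 0.68199393 0.02700752] 5.575
```

View pics/turn.png

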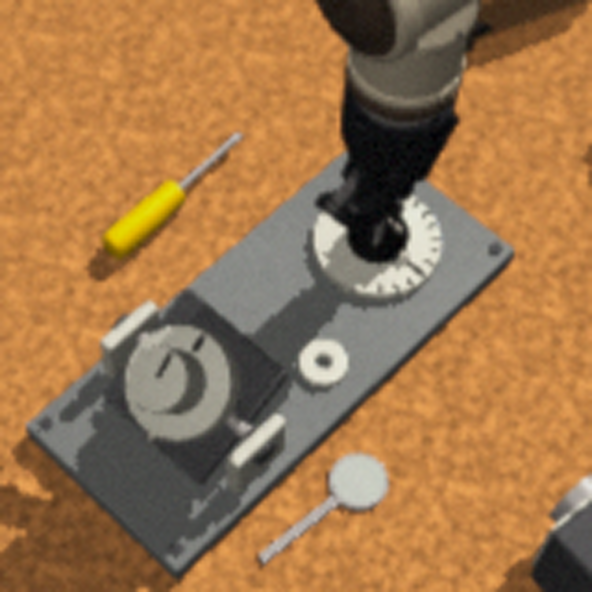

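The plate has tilted: the clamp at (178,380) now leans towards -y, and its notch is visible from (160,375) to (200,342). I'll release the dial, back off and watch the clamp.

```bash
cat >> h.py <<'E'
def polar(c,h,r0,r1,tilt=None):
    """median-normalised dark profile vs clamp angle on the plane h above the plate face"""
    ph=np.radians(np.arange(0,360,2)); r=np.arange(r0,r1,.001)
    P=PC+N*h+r[:,None,None]*(np.cos(ph)[:,None]*PX+np.sin(ph)[:,None]*PY)
    uv=proj(c,P.reshape(-1,3)).reshape(len(r),len(ph),2).astype(np.float32)
    g=cv2.cvtColor(c["bgr"],cv2.COLOR_BGR2GRAY); return cv2.remap(g,uv[...,0],uv[...,1],cv2.INTER_LINEAR)
def notch(c):
    out=[]
    for h,r0,r1 in((.062,.006,.018),(.028,.028,.036)):
        g=polar(c,h,r0,r1).astype(np.float32); p=g.mean(0); p3=np.tile(p,3)
        bg=cv2.blur(p3.reshape(1,-1),(31,1)).ravel(); sm=cv2.GaussianBlur(p3.reshape(1,-1),(5,1),0).ravel()
        d=(bg-sm)[180:360]; i=d.argmax(); out+=[(i*2+180)%360-180, round(float(d[i]),1)]
    return out
def crop(c,x,y,w,h,s,f): cv2.imwrite(f,cv2.resize(c["bgr"][y:y+h,x:x+w],None,fx=s,fy=s,interpolation=cv2.INTER_CUBIC))
E
python3 -W ignore - <<'E'
from h import *
env.gripper_to(0.42); env.move_l(env.read_state()["ee_pos"]+[0,0,.09],velocity=.12)
env.move_ptp(st([-.03,.22,.2]),down(YAW-np.pi/2))
for i in range(6):
    c=cam("scene"); t=cam("top"); print(round(env.read_state()["time_s"],2),notch(c),notch(t)); env.dwell(.4)
a=c["bgr"][140:260,195:325]; cv2.circle
b=cv2.resize(a,None,fx=5,fy=5,interpolation=cv2.INTER_CUBIC)
for h,r in((.062,.022),(.028,.04)):
    for k in range(0,360,10):
        k=np.radians(k); u=(proj(c,PC+N*h+r*(np.cos(k)*PX+np.sin(k)*PY))[0]+.5-[195,140])*5; cv2.circle(b,tuple(int(v) for v in u),1,(0,0,255) if k else (255,0,0),-1)
cv2.imwrite("pics/ov.png",b)
E
```

```text
7.54 [np.int64(8), 40.8, np.int64(8), 65.4] [np.int64(4), 6.7, np.int64(8), 19.1]
8.04 [np.int64(8), 40.4, np.int64(8), 65.7] [np.int64(4), 6.5, np.int64(8), 18.7]
8.54 [np.int64(8), 40.5, np.int64(8), 64.5] [np.int64(2), 6.0, np.int64(8), 18.5]
9.04 [np.int64(8), 40.5, np.int64(8), 65.1] [np.int64(4), 6.5, np.int64(8), 18.5]
9.54 [np.int64(8), 41.1, np.int64(8), 63.6] [np.int64(4), 6.2, np.int64(8), 18.6]
10.04 [np.int64(8), 40.5, np.int64(8), 65.2] [np.int64(4), 6.4, np.int64(8), 18.0]
```

View pics/ov.png

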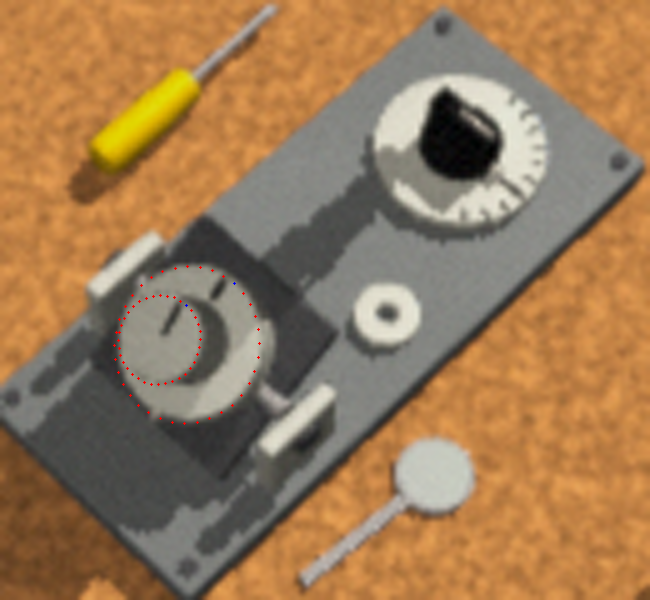

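The overlay fits the clamp, with the notch at about 8°. On the dial, the white line runs (455,110) to (497,132) and the long mark is at (515,188). I'll check the dial angle and the notch's starting angle numerically.

```bash
python3 -W ignore - <<'E'
from h import *
c=cam("scene")
def stang(w): d=ST[:3,:3].T@(w[1]-w[0]); return np.degrees(np.arctan2(d[1],d[0]))
g=cv2.cvtColor(c["bgr"],cv2.COLOR_BGR2GRAY)
# white line: bright px inside black bar
x0,y0=278,154; sub=g[y0:y0+24,x0:x0+20]; print(sub)
p=proj(c,st([0,.11,.066]))[0]; print("axis",p)
U=lambda x,s,o:(np.array(x,float)+.5)/s-.5+o
print("line stand angle (0=long mark,+ccw)",stang(onz(c,U([(455,108),(497,132)],5,[195,140]),.066)))
print("from axis",stang(np.r_[[st([0,.11,.066])],onz(c,U([(497,132)],5,[195,140]),.066)]))
# initial notch, level plate
w=onz(c,U([(240,282),(270,272)],4.6,[185,135]),.124); print(stang(np.r_[[st([0,-.09,.124])],w[:1]])-90)
w=onz(c,U([(271,272)],4.6,[185,135]),.09); print(stang(np.r_[[st([0,-.09,.09])],w])-90)
E
```

```text
[[132 133 134 136 134 138 143 143 144 140 137 137 135 134 130 129 131 131
  134 131]
 [140 141 154 165 172 187 205 206 204 201 191 186 175 160 142 138 133 133
  133 132]
 [163 184 200 204 208 210 210 218 218 217 214 215 211 209 203 189 159 142
  136 135]
 [205 212 216 217 207 155 139 203 213 219 220 221 219 220 219 215 208 190
  161 136]
 [213 217 220 206 140  68  55 120 175 213 221 221 221 222 221 220 222 219
  208 166]
 [218 220 209 136  61  17  13  47  97 174 215 219 221 220 222 224 222 224
  213 155]
 [217 214 177  70  22   8  10  23  43  93 153 207 215 219 222 221 222 222
  194 158]
 [218 213 163  50   7  14  16  18  34  71  84 123 135 181 216 221 223 225
  218 211]
 [219 213 131  41  11  10   9  16  35 106 104  73  62 100 177 214 224 225
  227 226]
 [218 207  98  26   8  15   4  13  29  68 111 135  95  57  98 158 218 225
  226 226]
 [213 172  62  17   8   8  10   4  15  26  58 109 170 101  60  83 168 221
  226 225]
 [209 115  34  10  16   7   8  13   1  12  27  47 113 139 111  62 100 211
  225 224]
 [204  81  17   7   8   9  11  11   5   2  10  18  46  89 122 104  66 163
  221 
[... 394 characters left out ...]
   6  10   7  16  74 205
  221 223]
 [129 115  44  14   8   8  12  16   7   8  12  12  11  13  25  67 124 209
  220 223]
 [129 125  87  35  12  12   8   5   4  13   8   7   5   9  43 125 188 198
  220 222]
 [130 128 121  91  51  28  14   7   8   6   1  13  16  24  72 141 155 185
  217 225]
 [126 131 131 126 115  86  52  35  34  28  35  40  57  67 116 134 137 151
  207 220]
 [132 135 135 135 129 126 113 115 110  96 112 115 128 127 130 145 158 120
  138 185]
 [134 133 135 133 133 130 131 127 132 125 128 148 197 197 163 198 207 196
  137 108]]
axis [287.35363135 162.75109569]
line stand angle (0=long mark,+ccw) 9.804138088294344
from axis 14.046143331946844
14.214684056035438
11.803461831585778
```

The white-line ridge runs from (287,162) to (293,167), parallel to the stand's x edge, so the dial is at the long mark. The clamp barely moved, so its heavy side is near the top. I'll turn it +90°, release and observe.

```bash
cat >> h.py <<'E'
def hover(): return PC+N*.17
def away(): return PC+N*.17+ST[:3,:3]@np.array([-.17,0,.02])
def grip(a,op=.72):
    """from anywhere clear: take the clamp with jaws at angle a (deg)"""
    o=clampori(np.radians(a)); env.gripper_to(op)
    env.move_ptp(hover(),o); hit=env.move_l(PC+N*.049,o,velocity=.15,stop_force=12)
    env.gripper_to(0,effort=40); s=env.read_state()
    print("grip hit",hit,"open mm",round(s["opening"]*85,1),"h",round(float((s["ee_pos"]-PC)@N),4),"q6",round(s["q"][5],1),"F",np.round(s["force"],1),"t",s["time_s"])
def turn(d):
    q=env.read_state()["q"].copy(); q[5]-=d; env.move_joints(q); s=env.read_state(); print("turned q6",round(s["q"][5],1),"T",np.round(s["ft_torque"],2),np.round(s["force"],1))
def letgo(op=.72):
    o=env.read_state()["eef_rot"]; env.gripper_to(op); env.move_l(hover(),velocity=.2); env.move_l(away(),velocity=.25)
def watch(n=8,dt=.4):
    for i in range(n):
        c=cam("scene"); t=cam("top"); print(round(env.read_state()["time_s"],2),*notch(c),*notch(t)); env.dwell(dt)
    return c
E
python3 -W ignore - <<'E'
from h import *
grip(90); print("held notch",notch(cam("scene"))); turn(90); letgo(); c=watch(6)
crop(c,190,130,140,130,4.4,"pics/w1.png")
E
```

```text
grip hit False open mm 42.2 h 0.0509 q6 134.8 F [-4.4 -2.9  6.1] t 13.5917
held notch [np.int64(8), 40.2, np.int64(8), 78.2]
turned q6 44.8 T [ 0.76 -0.55 -0.35] [ 3.2  6.8 -1.2]
17.04 164 39.3 166 47.7 172 6.9 -172 14.8
17.54 166 39.2 168 51.9 174 7.4 -172 16.2
18.04 168 37.2 170 54.0 174 7.8 -172 16.5
18.54 168 37.0 170 51.3 174 7.5 -172 16.3
19.04 168 36.9 170 51.6 174 7.9 -172 16.4
19.54 168 35.7 170 51.0 174 7.4 -172 16.5
```

View pics/w1.png

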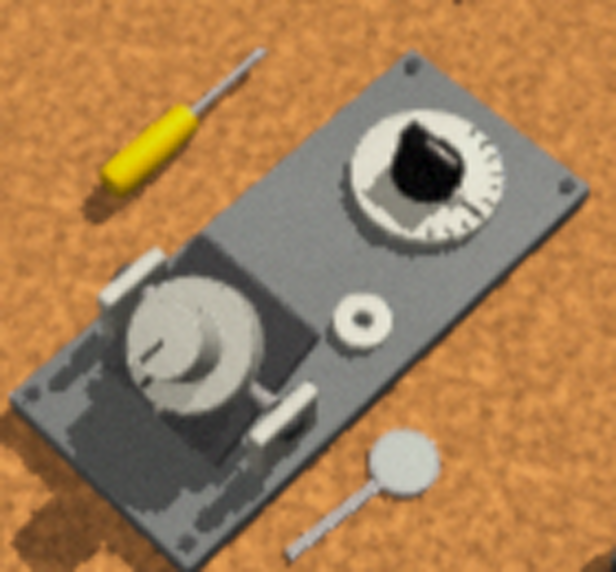

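The clamp crept from 98° to 169° and stopped, with its notch visible at (152,352) and (147,380). Now I'll push it past the bottom so it approaches from the other side.

```bash
python3 -W ignore - <<'E'
from h import *
grip(90); print("held notch",notch(cam("scene"))); turn(105); letgo(); c=watch(7)
E
```

```text
grip hit False open mm 42.8 h 0.0509 q6 134.8 F [-4.8 -3.   6.4] t 22.9833
held notch [np.int64(86), 25.8, np.int64(104), 44.3]
turned q6 29.8 T [ 0.95 -0.44 -0.41] [3.6 7.1 0.1]
26.64 -126 43.0 -130 66.0 -128 7.3 -158 14.0
27.14 -128 44.4 -130 64.0 -130 7.4 -158 14.6
27.64 -128 46.2 -132 64.6 -130 7.1 -158 15.0
28.14 -128 46.2 -132 68.3 -130 7.1 -158 14.4
28.64 -128 46.4 -132 66.8 -130 7.4 -158 14.4
29.14 -128 47.3 -132 66.9 -130 7.5 -158 14.1
29.64 -128 48.4 -132 67.0 -128 7.3 -158 14.6
```

It came to rest at 169° from one side and 230° from the other, giving a midpoint of about 199.5° and δ ≈ 0.53 rad, which is consistent with the spec. I'll turn it back 30.5°, release briefly to check, then regrip.

```bash
python3 -W ignore - <<'E'
from h import *
grip(90); turn(-30.5); letgo(); c=watch(3)
crop(c,190,130,140,130,4.4,"pics/w2.png")
E
```

```text
grip hit False open mm 42.4 h 0.0509 q6 134.8 F [-5.3 -2.4  5.7] t 33.2917
turned q6 165.1 T [-0.02  0.75  0.45] [-5.1  0.9  1.9]
35.87 -162 41.5 -162 59.5 -160 6.8 -166 15.2
36.37 -162 42.1 -162 59.4 -160 6.5 -166 14.9
36.87 -162 41.3 -162 59.5 -158 6.7 -166 14.7
```

View pics/w2.png

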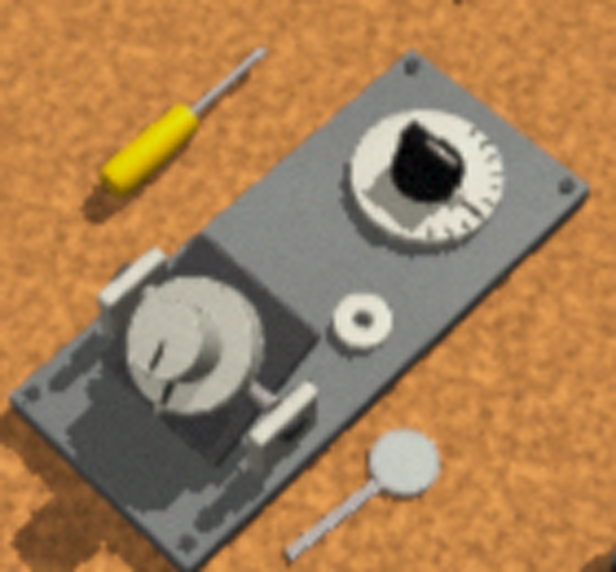

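The notch sits still at -162° (198°) after release, against a target of 199.5°. The dial line at (460,152) is unchanged and the bystanders are in place. Now I'll regrip, dwell, check and hand in.

```bash
python3 -W ignore - <<'E'
from h import *
grip(90); env.dwell(.5); s=env.read_state(); print(s["qvel"],s["opening"]*85,s["force"],s["time_s"],notch(cam("top")),notch(cam("scene")))
c=cam("scene"); crop(c,190,110,150,150,4,"pics/end.png")
env.hand_in()
E
```

```text
grip hit False open mm 42.5 h 0.0509 q6 134.8 F [-5.2 -2.1  6. ] t 39.4583
[ 0.04007135 -0.00250471 -0.08711725  0.08244776 -0.02475918  0.08833089] 42.66365398100375 [-4.52076155 -2.42592649  5.06556936] 39.9583 [np.int64(-160), 6.5, np.int64(124), 20.1] [np.int64(84), 24.8, np.int64(104), 44.9]
the job is handed in; nothing more can be done
```

View pics/end.png

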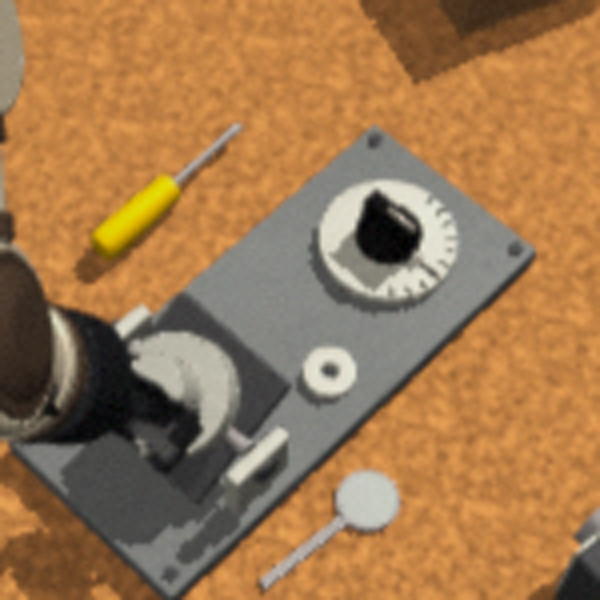

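I handed the job in at about 40 s, with the dial at the long mark and the gripper holding the clamp with its heavy side lowest.

- **Dial:** I turned it to the long mark and let go. In the pictures its white line runs parallel to the stand's x axis. A first rough reading of the line was 10–14° off. Re-reading the pixels put it about 2° off. The 30° plate overlay also fits the clamp.
- **Heavy side:** Released from one side, the clamp crept until its notch stopped at about 169°. From the other side it stopped at about 230°. The midpoint of about 199.5° puts the heavy side lowest. The 0.53 rad it stopped short on each side is within the stated range.
- **Final position:** I turned it back 30.5° and let go. It stayed still with the notch at about 198° in the scene view (about 200° on the grip top in the top view). I then gripped it again and held it.

**Last checks:** The grip is closed on the clamp at 42.7 mm with 40 N set, and the arm is still. The dial is clear of the arm, and the nearby objects in the picture are where they were.

**Disagreed:** In that last gripped picture the hand blocks the notch. The scene view's automatic notch angles and the top view's flange reading there mean nothing, and only the top view's grip-top reading (-160°) agreed. The top view's flange angle also differed from the scene view by up to about 28° while the notch pointed downhill. I did not use it for the result.

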